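Snap the end cap home on a washing-machine drain pump

ROBOT

A 6-joint arm with a two-finger parallel gripper is mounted at the origin on the work surface. World frame = base frame: x ahead of the robot, y to its left, z up, the work surface at z = 0. Lengths are in m, angles in degrees, forces in N, time in s.
With the tool pointing down it reaches from about 0.4 to 0.825 m from the base axis. Payload 7 kg.
Tool frame: the origin (TCP) lies between the finger pads; the fingertips stand 25 mm ahead of it and the grasp point (between the pads) lies 6 mm ahead of it; z points along the fingers, y is the line along which they close (so a half turn about z gives the same grasp; the last joint's range is limited). The gripper opens to 88 mm and grips with 3 to 60 N. Pads are 19 mm wide; open, the fingers measure 130 mm over their backs; the gripper's body (78 mm by 193 mm) begins 47 mm behind the grasp point.
Start: joints at [-48.295, 20.546, 0.682, 0, -70.136, -16.507], TCP at [0.287, -0.611, 0.252] pointing down, gripper open.
Joint ranges: [-176.03, 176.03], [-82.01, 121.73], [-58.28, 71.71], [-173.87, 95.51], [-174.79, -0.11], [-173.66, 173.66]. Speed limits (degrees/s): [136.94, 136.94, 172.46, 180, 180, 180].

INTERFACE

Orientations are given as [roll, pitch, yaw] about the fixed x, y, z axes, in that order (R = Rz(yaw) Ry(pitch) Rx(roll)).
In Python, from plant import ctrl gives the robot as it stands.
- The arm moves only by the shell command python3 drive.py, which reads ROWS from standard input. ROWS is a JSON list that holds a single list of rows (three levels of brackets), with 1 to 8 rows, each of 5 numbers: dx, dy, dz in a scale on which 1.0 is 80 cm, then a turn about the tool's z in a scale on which 1.0 is 60 degrees, then the finger opening in m; each row is the pose to reach, as a shift and turn from the pose commanded when the command began, along the tool's axes at that moment; what a row does not reach only later rows make up. A row lasts 1/8 s, in which the tool goes at most 0.0625 m and 10.7 degrees, less where a joint would pass 70% of its speed; a pose out of reach is approached as far as the arm can. The fingers move at their own pace and stop on an object; the grip force is fixed at half the most. Time passes only in rows, so rows that do not move let the fingers close. It prints the time, the measured TCP pose, the force, the opening and the grip force at its end. Input that does not fit is refused with a message, and nothing moves.
- ctrl.get_obs(): the state, without advancing time (a new reading comes with each control period).
- ctrl.snapshot(name): name is "scene" or "top"; returns a dict with "frame" (384x512x3 uint8, red, green, blue), "z_map" (384x512 float32, m along the optical axis (not along the pixel's ray), 0 where there is no reading), "fovy" (degrees; the focal length in pixels is half the picture's height over the tangent of half this angle, whatever the lens; pixels are square), "cx", "cy" (the principal point, pixels), "k1" (the pictures are not rectified: a ray, as slopes to the right and down, at radius r is drawn at 1 + k1 r^2 times it, then the intrinsics apply), "R" (3x3) and "t" (3): a world point X has camera coordinates R X + t. Camera axes: x right, y down, z forward; pixel columns grow to the right and rows downward; lengths in m; the calibration is good to about 2 mm. A picture is of the moment at which its call begins.
- ctrl.close_job(): hands the job in; it is judged then, once.
The state is a dict: "clock": time; "joint_pos": joint angles; "qvel": joint speeds; "tau": joint torques, N m; "tool_pos": TCP position; "orientation": TCP orientation; "force": force on the tool from outside, world axes, zero at the start; "moment": the same for the moment, N m; "opening": finger opening in m; "gripper_force": force on a finger pad.
Only numpy, scipy, OpenCV 4.12 (cv2) and the standard library are available. Lean on these libraries where they do the work, as an engineer would, in place of code of your own. Each camera call takes 0.05 s, during which the arm holds its last target. There are 200 camera calls.

TASK

Take the cup-footed seating tool from the rubber mat, set it squarely over the knob of the loose end cap on the drain pump and press until the cap clicks under the hooks and bottoms, then keep leaning on it with about 15 N for a good second to bed the seal. Press only with the tool and gently enough not to crack the cap, and stand the tool back upright on the rubber mat without disturbing the drift, the bearing or the screwdriver nearby.

Things in the scene. Friction and masses are not known exactly. Their poses are not given: they have to be found in the camera images.
- pump: Drain pump, fixed to the table: an aluminium base plate 120 x 120 x 16 mm carrying a grey plastic cup of outer diameter 82 mm, rim 50 mm above the table. Origin: centre of the underside; z up, the cup's axis. Four black sprung hooks stand round the cup on its x and y axes.
- mouth (a point): Point on the pump's axis, 58 mm above the table, level with the rounded noses of the four hooks: they lie on a circle of 60 mm free diameter, 3 mm above and below this point, and are pushed outwards by the cap. Out of sight in the cup are a springy rubber seal (2 to 6 N) and below it a hard stop, whose depth differs widely from pump to pump and must be felt.
- cap: White plastic snap-in end cap, 45 g: a disc 64 mm across and 15 mm thick, tapering to 54 mm at its underside, with a central knob. Origin: centre of the underside, z up. It starts loose and level on the hook noses, origin 52 mm above the table, centred on the pump. Clicked in, the seal holds it up against the hooks, origin 43 mm above the table. Pushed well off centre it tips.
- knob (a point): Centre of the top of the cap's knob, 27 mm above the cap's origin; knob 16 mm across, 12 mm high above the flat top. Pressing: the force rises to 6 to 15 N (most if central) over 2 to 4 mm, drops to almost nothing by 6 mm as the hooks snap over the cap, is 2 to 6 N on the seal from about 9 mm on, then climbs steeply on the hard stop, 10 to 20 mm below the start. The cap cracks at 30 N.
- tool: Seating tool, 180 to 290 g, 120 mm tall, upright on the mat: a steel foot 44 mm across and 24 mm high with a round recess in its underside, 22 mm across and 18 mm deep, that goes over the cap's knob with 3 mm to spare all round; above it a plain wooden handle 28 mm in diameter. Origin: centre of the foot's underside, 4 mm above the table at the start; z up the handle.
- mat: Black rubber mat, 190 x 120 x 4 mm, fixed flat on the table. Origin: centre of the underside, x along its long side. At the start the tool stands about 40 mm from the centre towards the mat's -x end, the drift about 45 mm towards its +x end.
- drift: Bystander: a plain dark steel drift, 22 mm in diameter and 60 mm tall, standing on the same mat. Not the tool: it has no recess and no handle. Origin: centre of the underside.
- bearing: Bystander: a loose ball bearing, ring 52 mm across and 15 mm thick, lying on the table. Origin: centre of the underside.
- screwdriver: Bystander: a screwdriver with a black handle, lying on the table.

How it is judged:
By the outcome, as a careful person would: the job done as asked, in the order asked, and still so for the second after the job is handed in, with the robot touching nothing.
It also fails if it takes over 72 s, if anything falls off the work surface, if the arm or the gripper's body presses on something with over 40 N, if the wrist force passes 120 N, or if a joint passes its speed limit or range.

## Working session

There is one attempt and no reset: what is moved stays moved. The work goes in short steps, Python scripts to look and compute and a shell command to move; the robot and the scene stay as the last step left them, time stands still between calls to the robot, and variables do not carry over. Pictures are saved under pics/ and viewed, at most 10 in all, crops included, and the job is handed in when it is done.

```bash
ls; mkdir -p pics
cat > h.py <<'E'
import numpy as np, cv2
from plant import ctrl
def snap(n):
    s=ctrl.snapshot(n); 
    return s
def world(s,uv,z=None):
    """pixels Nx2 -> world; depth from z_map, or on plane world-z"""
    uv=np.atleast_2d(uv).astype(float)
    f=s["frame"].shape[0]/2/np.tan(np.radians(s["fovy"])/2)
    d=(uv-[s["cx"],s["cy"]])/f
    u=d.copy()
    for _ in range(30): u=d/(1+s["k1"]*(u**2).sum(1,keepdims=True))
    ray=np.c_[u,np.ones(len(u))]
    R,t=np.array(s["R"]),np.array(s["t"])
    C=-R.T@t; D=ray@R
    if z is None: k=s["z_map"][uv[:,1].round().astype(int),uv[:,0].round().astype(int)]
    else: k=(z-C[2])/D[:,2]
    return C+D*k[:,None]
def cloud(s):
    H,W=s["z_map"].shape
    v,u=np.mgrid[:H,:W]; uv=np.c_[u.ravel(),v.ravel()]
    return world(s,uv).reshape(H,W,3)
E
python3 - <<'E'
from h import *
a=snap("scene");b=snap("top")
for n,s in(("scene",a),("top",b)):
    cv2.imwrite(f"pics/{n}0.png",s["frame"][...,::-1]); print(n,s["fovy"],s["k1"],s["t"],(s["z_map"]==0).mean())
o=ctrl.get_obs();print({k:np.round(v,3) for k,v in o.items()})
E
```

```text
drive.py
pics
plant.py
scene 49.11950977840997 0.03136443406111482 [ 0.38399901 -0.25268359  1.01647838] 0.004063924153645833
top 54.19087206939032 -0.03464343750606303 [0.05960665 0.53779757 0.76638678] 0.003946940104166667
{'clock': np.float64(0.1), 'joint_pos': array([-4.8294e+01,  2.0588e+01,  6.4000e-01, -1.8000e-02, -7.0135e+01,
       -1.6508e+01]), 'qvel': array([-0.056, -0.086,  0.164,  0.089, -0.046, -0.017]), 'tau': array([-4.0000e-03, -5.8416e+01,  2.9375e+01,  7.0150e+00,  1.0000e-02,
       -0.0000e+00]), 'tool_pos': array([ 0.287, -0.61 ,  0.251]), 'orientation': array([ 1.79915e+02, -8.00000e-03, -1.54808e+02]), 'force': array([-0.452,  0.016, -0.336]), 'moment': array([0.017, 0.014, 0.06 ]), 'gripper_force': np.float64(0.0), 'opening': np.float64(0.088)}
```

View pics/scene0.png

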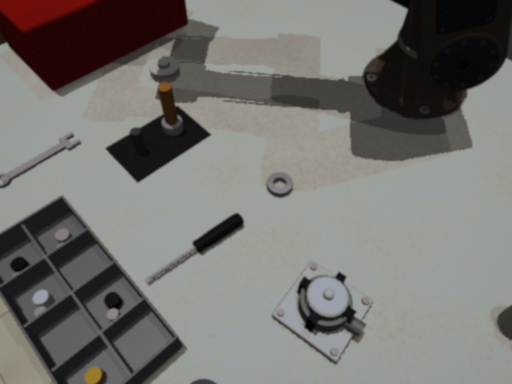

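View pics/top0.png

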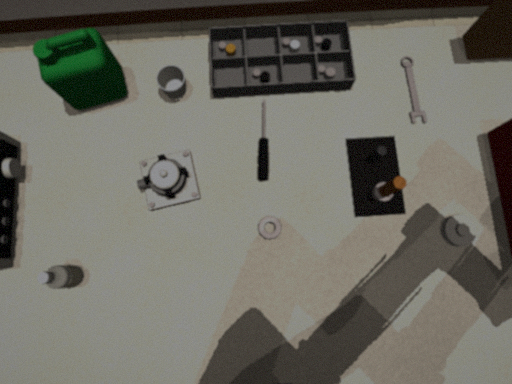

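The scene view shows the tool (handle top about 165,88; foot 173,127), the drift (138,140), the bearing (280,183), the screwdriver and the pump with its cap (328,294). The top view shows the tool (handle top 400,183; foot 383,190), the drift (381,151) and the pump (166,177).

Run:
```python
from h import *
np.set_printoptions(precision=4,suppress=True)
S={n:snap(n) for n in("scene","top")}
P={n:cloud(s) for n,s in S.items()}
g={n:cv2.cvtColor(s["frame"],cv2.COLOR_RGB2HSV) for n,s in S.items()}
q={"scene":dict(table=(250,120),handle=(165,88),knob=(328,294),drift=(138,132),bear=(280,175),grip=(165,68)),"top":dict(table=(200,280),handle=(400,183),knob=(164,174),drift=(381,151),bear=(269,219),grip=(457,230))}
for n in S:
    for k,(u,v) in q[n].items(): print(n,k,P[n][v,u])
def circ(p):
    A=np.c_[2*p[:,:2],np.ones(len(p))]; x=np.linalg.lstsq(A,(p[:,:2]**2).sum(1),rcond=None)[0]
    return x[:2],np.sqrt(x[2]+x[:2]@x[:2])
for n in S:
    p=P[n].reshape(-1,3)
    c0=P[n][q[n]["handle"][1],q[n]["handle"][0]]
    near=p[np.hypot(*(p[:,:2]-c0[:2]).T)<.04]
    for lo,hi in((.035,.06),(.06,.08),(.08,.1),(.1,.115),(.118,.13)):
        m=near[(near[:,2]>lo)&(near[:,2]<hi)]; print(n,"handle",lo,len(m),m.mean(0), circ(m) if len(m)>8 else "")
    c0=P[n][q[n]["knob"][1],q[n]["knob"][0]]
    near=p[np.hypot(*(p[:,:2]-c0[:2]).T)<.035]
    for lo,hi in((.060,.072),(.075,.085)):
        m=near[(near[:,2]>lo)&(near[:,2]<hi)]; print(n,"cap",lo,len(m),np.median(m,0),cv2.minEnclosingCircle(m[:,:2].astype(np.float32)))
    black=(g[n][...,2]<45)&(P[n][...,2]<.012)&(P[n][...,2]>-.004)
    k,l,st,c=cv2.connectedComponentsWithStats(black.astype(np.uint8))
    for i in range(1,k):
        if st[i,4]>800:
            m=P[n][l==i]; print(n,"black",st[i],m.mean(0),cv2.minAreaRect(m[:,:2].astype(np.float32)*1000))
```

```text
scene table [ 0.3716 -0.175   0.0006]
scene handle [ 0.5178 -0.2597  0.1254]
scene knob [0.5823 0.2217 0.0802]
scene drift [ 0.5999 -0.2526  0.067 ]
scene bear [ 0.4403 -0.0137  0.016 ]
scene grip [ 0.4226 -0.4154  0.0277]
top table [ 0.3454  0.1582 -0.0015]
top handle [ 0.5119 -0.2683  0.1253]
top knob [0.5738 0.2155 0.0788]
top drift [ 0.5988 -0.2624  0.0624]
top bear [ 0.4697 -0.0048  0.0161]
top grip [ 0.4149 -0.4197  0.032 ]
scene handle 0.035 114 [ 0.5208 -0.2584  0.0475] (array([ 0.5159, -0.2668]), np.float64(0.01305885757055883))
scene handle 0.06 100 [ 0.5205 -0.2582  0.0699] (array([ 0.516 , -0.2669]), np.float64(0.013070355223078005))
scene handle 0.08 104 [ 0.5207 -0.2581  0.09  ] (array([ 0.5162, -0.2666]), np.float64(0.01282726940976344))
scene handle 0.1 83 [ 0.5208 -0.2582  0.1075] (array([ 0.5161, -0.2666]), np.float64(0.012772864210396641))
scene handle 0.118 137 [ 0.5173 -0.2643  0.1234] (array([ 0.5166, -0.2656]), np.float64(0.010320503415556999))
scene cap 0.06 1346 [0.5833 0.2236 0.0681] ((0.582162082195282, 0.2217300683259964), 0.03505660220980644)
scene cap 0.
[... 469 characters left out ...]
76369))
top handle 0.08 51 [ 0.5104 -0.2585  0.0903] (array([ 0.5144, -0.2682]), np.float64(0.013639850755508661))
top handle 0.1 40 [ 0.5105 -0.2584  0.1079] (array([ 0.5145, -0.2684]), np.float64(0.01383641163714913))
top handle 0.118 157 [ 0.5136 -0.2669  0.1239] (array([ 0.5138, -0.2673]), np.float64(0.010080020254399401))
top cap 0.06 642 [0.5741 0.2154 0.0679] ((0.5737382769584656, 0.21528279781341553), 0.03492804244160652)
top cap 0.075 46 [0.5774 0.218  0.0794] ((0.577877402305603, 0.21899688243865967), 0.008364650420844555)
top black [ 347  137   57   79 3004] [ 0.5574 -0.2565  0.0045] ((557.2822265625, -261.6893615722656), (115.88911437988281, 185.3678741455078), 89.32128143310547)
```

```bash
cat >> h.py <<'E'
from scipy.spatial.transform import Rotation as Ro
def go(x,y,z,yaw):
    o=ctrl.get_obs(); R=Ro.from_euler("xyz",o["orientation"],degrees=True).as_matrix()
    d=R.T@(np.array([x,y,z])-o["tool_pos"]); print("go",d.round(4),"turn",round((o["orientation"][2]-yaw+180)%360-180,2),"pos",np.round(o["tool_pos"],4),np.round(o["orientation"],2))
def fitcirc(p,r):
    from scipy.optimize import least_squares
    return least_squares(lambda c:np.hypot(p[:,0]-c[0],p[:,1]-c[1])-r,p[:,:2].mean(0),loss="soft_l1",f_scale=.001).x
E
python3 - <<'E'
from h import *
np.set_printoptions(precision=4,suppress=True)
for n in("scene","top"):
    s=snap(n);p=cloud(s).reshape(-1,3)
    c=np.array([.5787,.2203]); r=np.hypot(*(p[:,:2]-c).T)
    k=p[(r<.014)&(p[:,2]>.0755)]; print(n,"knob",len(k),k.mean(0),(k[:,:2].min(0)+k[:,:2].max(0))/2,np.ptp(k[:,:2],0))
    m=p[(r<.036)&(abs(p[:,2]-.067)<.003)]; rr=(m[:,:2].min(0)+m[:,:2].max(0))/2;print("disc",rr,np.ptp(m[:,:2],0))
    c=np.array([.5153,-.267]); r=np.hypot(*(p[:,:2]-c).T)
    k=p[(r<.02)&(p[:,2]>.0)&(p[:,2]>.121)]; print("htop",len(k),k.mean(0),(k[:,:2].min(0)+k[:,:2].max(0))/2)
    k=p[(r<.03)&(p[:,2]>.033)&(p[:,2]<.116)]; print("handle fit",fitcirc(k[np.hypot(*(k[:,:2]-c).T)<.016],.014))
    b=p[(p[:,2]>.06)&(p[:,2]<.6)&(abs(p[:,0]-.51)<.15)&(p[:,1]<-.29)]; print("obst",len(b),b.min(0) if len(b) else"",b.max(0) if len(b) else"")
go(.5153,-.2674,.2,180)
E
```

```text
scene knob 84 [0.58   0.2215 0.0793] [0.5796 0.2214] [0.0153 0.014 ]
disc [0.5787 0.2208] [0.0643 0.066 ]
htop 118 [ 0.5165 -0.2654  0.124 ] [ 0.5163 -0.2655]
handle fit [ 0.5154 -0.2679]
obst 7162 [ 0.3601 -0.7492  0.06  ] [ 0.6511 -0.5428  0.1641]
top knob 45 [0.5771 0.2184 0.0793] [0.5775 0.2189] [0.0164 0.0157]
disc [0.5776 0.2185] [0.0638 0.0619]
htop 145 [ 0.5141 -0.2677  0.1241] [ 0.5144 -0.2679]
handle fit [ 0.5146 -0.2684]
obst 300 [ 0.5325 -0.5532  0.06  ] [ 0.6485 -0.5462  0.0952]
go [-0.3524  0.2135  0.0514] turn 25.19 pos [ 0.2873 -0.6106  0.2513] [ 179.97   -0.   -154.81]
```

The rows are not in the units I measure in: shifts go in shares of 80 cm and turns go in shares of 60 degrees. I convert before sending: -0.352 m / 0.8 = -0.44, -0.25 m / 0.8 = -0.3125, 25.2 degrees / 60 = 0.42.

```bash
echo '[[[-0.0625,0.0375,0,0.0833,0.088],[-0.125,0.075,0,0.1667,0.088],[-0.1875,0.1125,0.0125,0.2667,0.088],[-0.25,0.15,0.025,0.35,0.088],[-0.3125,0.1875,0.0375,0.42,0.088],[-0.375,0.225,0.05,0.42,0.088],[-0.44,0.2669,0.0625,0.42,0.088],[-0.44,0.2669,0.0625,0.42,0.088]]]' | python3 drive.py; python3 -c "
from h import *
go(.5153,-.2670,.095,180)"
```

```text
clock: 1.3
tool_pos: [0.5166, -0.2644, 0.2008]
orientation: [180.0, -0.0, -179.7]
force: [-0.2, 0.1, 0.1]
opening: 0.0878
gripper_force: 0.0
go [ 0.0012 -0.0027  0.1058] turn 0.27 pos [ 0.5166 -0.2644  0.2008] [ 1.7997e+02 -4.0000e-02 -1.7973e+02]
```

Scaled: 0.106 m / 0.8 = 0.1325, 0.085 m / 0.8 = 0.1063, 0.2 degrees / 60 = 0.0033.

```bash
echo '[[[0,-0.0013,0,0.0033,0.088],[0,-0.0013,0.0375,0.0033,0.088],[0,-0.0013,0.075,0.0033,0.088],[0,-0.0013,0.1063,0.0033,0.088],[0,-0.0013,0.1325,0.0033,0.088],[0,-0.0013,0.1325,0.0033,0.088]]]' | python3 drive.py; python3 -c "
from h import *
go(.5153,-.2670,.095,180)"
```

```text
clock: 2.05
tool_pos: [0.5133, -0.2699, 0.0944]
orientation: [180.0, -0.2, 179.7]
force: [-0.4, -0.6, 0.8]
opening: 0.0876
gripper_force: 0.0
go [-0.002   0.0029 -0.0006] turn -0.34 pos [ 0.5133 -0.2699  0.0944] [ 1.7997e+02 -1.7000e-01  1.7966e+02]
```

```bash
echo '[[[0,0,0,0,0.088],[0,0,0,0,0.088]]]' | python3 drive.py; python3 -c "
from h import *
go(.5153,-.2670,.095,180)"
```

```text
clock: 2.3
tool_pos: [0.5155, -0.2692, 0.0968]
orientation: [-180.0, 0.1, 179.8]
force: [-0.8, 0.2, 0.4]
opening: 0.0879
gripper_force: 0.0
go [0.0002 0.0022 0.0018] turn -0.23 pos [ 0.5155 -0.2692  0.0968] [-1.7998e+02  1.1000e-01  1.7977e+02]
```

```bash
echo '[[[0,0.0025,0.0013,0,0.088],[0,0.0025,0.0013,0,0.088],[0,0.0025,0.0013,0,0.088],[0,0.0025,0.0013,0,0.088]]]' | python3 drive.py; echo '[[[0,0,0,0,0.05],[0,0,0,0,0.036],[0,0,0,0,0.02],[0,0,0,0,0.0],[0,0,0,0,0.0],[0,0,0,0,0.0],[0,0,0,0,0.0],[0,0,0,0,0.0]]]' | python3 drive.py
```

```text
clock: 2.8
tool_pos: [0.515, -0.2667, 0.0946]
orientation: [-180.0, 0.0, 179.8]
force: [0.0, 0.4, 0.5]
opening: 0.0877
gripper_force: 0.0
clock: 3.8
tool_pos: [0.5149, -0.2667, 0.0945]
orientation: [180.0, -0.0, 179.8]
force: [0.6, -0.3, -0.7]
opening: 0.0275
gripper_force: 30.0
```

Scaled: -0.05 m / 0.8 = -0.0625, -0.04 m / 0.8 = -0.05.

```bash
echo '[[[0,0,-0.005,0,0.0],[0,0,-0.0125,0,0.0],[0,0,-0.025,0,0.0],[0,0,-0.0375,0,0.0],[0,0,-0.05,0,0.0],[0,0,-0.0625,0,0.0],[0,0,-0.0625,0,0.0],[0,0,-0.0625,0,0]]]' | python3 drive.py;python3 - <<'E'
from h import *
a=snap("scene");b=snap("top")
im=np.hstack([cv2.resize(a["frame"][30:190,90:250],(400,400)),cv2.resize(b["frame"][110:240,330:460],(400,400))])
cv2.imwrite("pics/lift.png",im[...,::-1]);print(ctrl.get_obs()["force"],ctrl.get_obs()["moment"])
E
```

```text
clock: 4.8
tool_pos: [0.5148, -0.2666, 0.1444]
orientation: [180.0, -0.0, 179.8]
force: [-0.1, -0.0, -3.4]
opening: 0.0275
gripper_force: 30.0
[ 0.17088573  0.19768731 -2.52597247] [0.02029179 0.0132601  0.00842626]
```

View pics/lift.png

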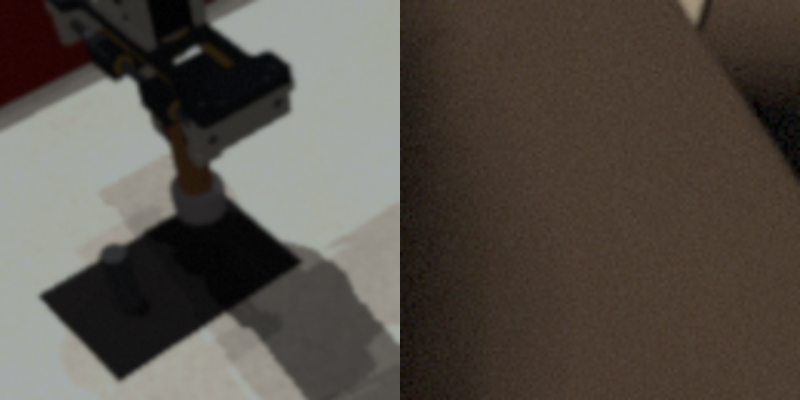

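The tool hangs upright in the grip, with its foot near (200,205) in the left crop. The drift hasn't moved. The arm blocks the top view.

Scaled: 0.24 m / 0.8 = 0.3, 0.04 m / 0.8 = 0.05.

```bash
echo '[[[0,0,-0.0375,0,0],[0,0.0125,-0.075,0,0],[-0.005,0.05,-0.0875,0,0],[-0.0125,0.1,-0.0875,0,0],[-0.0188,0.15,-0.0875,0,0],[-0.025,0.2,-0.0875,0,0],[-0.0313,0.25,-0.0875,0,0],[-0.0375,0.3,-0.0875,0,0]]]' | python3 drive.py; echo '[[[-0.0063,0.05,0,0,0],[-0.0125,0.1,0,0,0],[-0.0188,0.15,0,0,0],[-0.025,0.2,0,0,0],[-0.0313,0.2375,0,0,0],[-0.0375,0.275,0,0,0],[-0.0413,0.2938,0,0,0],[-0.0416,0.3063,0,0,0]]]' | python3 drive.py;echo '[[[0,0,0,0,0],[0,0,0,0,0],[0,0,0,0,0],[0,0,0,0,0]]]' | python3 drive.py
python3 - <<'E'
from h import *
go(.5782,.2199,.195,180)
E
```

```text
clock: 5.9
tool_pos: [0.5456, -0.0255, 0.2142]
orientation: [-180.0, -0.0, 179.8]
force: [1.0, -0.1, -2.5]
opening: 0.0275
gripper_force: 30.0
clock: 6.9
tool_pos: [0.58, 0.2187, 0.2141]
orientation: [-180.0, -0.0, 179.8]
force: [-0.2, -0.1, -3.1]
opening: 0.0278
gripper_force: 30.0
clock: 7.4
tool_pos: [0.58, 0.2176, 0.2147]
orientation: [180.0, 0.0, 179.8]
force: [0.3, -0.9, -3.2]
opening: 0.0276
gripper_force: 30.0
go [0.0018 0.0023 0.0197] turn -0.23 pos [0.58   0.2176 0.2147] [1.7999e+02 1.0000e-02 1.7977e+02]
```

Scaled: 0.03 m / 0.8 = 0.0375, 0.0023 m / 0.8 = 0.0029.

```bash
echo '[[[0.0013,0.0013,0.01,0,0],[0.0023,0.0029,0.02,0,0],[0.0023,0.0029,0.03,0,0],[0.0023,0.0029,0.0375,0,0],[0.0023,0.0029,0.0375,0,0],[0.0023,0.0029,0.0375,0,0],[0.0023,0.0029,0.0375,0,0]]]' | python3 drive.py
python3 - <<'E'
from h import *
np.set_printoptions(precision=4,suppress=True)
go(.5782,.2199,.1845,180)
a=snap("scene");b=snap("top")
f=lambda s:cv2.resize(s["frame"],None,fx=4,fy=4,interpolation=cv2.INTER_CUBIC)
im=np.hstack([f(a)[920:1480,1120:1520],f(b)[480:1040,440:840]])
cv2.imwrite("pics/over.png",im[...,::-1])
for s in(a,b):
    p=cloud(s).reshape(-1,3); c=np.array([.5785,.22]); r=np.hypot(*(p[:,:2]-c).T)
    m=p[(r<.027)&(p[:,2]>.097)&(p[:,2]<.1125)]; print("foot",len(m), fitcirc(m,.022) if len(m)>10 else"")
    m=p[(r<.019)&(p[:,2]>.122)&(p[:,2]<.15)]; print("handle",len(m), fitcirc(m,.014) if len(m)>10 else"")
    m=p[(r<.036)&(abs(p[:,2]-.067)<.003)]; print("disc",m[:,:2].min(0),m[:,:2].max(0))
E
```

```text
clock: 8.28
tool_pos: [0.5784, 0.2205, 0.1849]
orientation: [180.0, 0.0, 179.8]
force: [0.3, 1.1, -3.1]
opening: 0.0277
gripper_force: 30.0
go [ 0.0002 -0.0006  0.0004] turn -0.2 pos [0.5784 0.2205 0.1849] [179.98   0.03 179.8 ]
foot 130 [0.5786 0.2216]
handle 167 [0.5787 0.2217]
disc [0.5539 0.1877] [0.6112 0.2521]
foot 45 [0.5782 0.2199]
handle 11 [0.5781 0.2197]
disc [0.5439 0.1858] [0.6056 0.2492]
```

View pics/over.png

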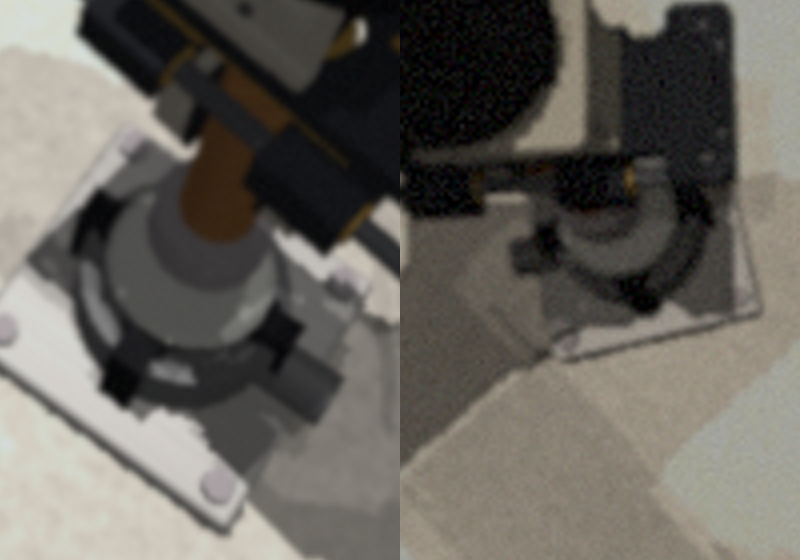

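The foot sits over the cap in both crops (scene foot about 210,240; top about 610,240). The fits put it within 1 mm of the knob axis. I'll lower it over the knob and watch the force.

Scaled: 0.013 m / 0.8 = 0.0163, -0.0006 m / 0.8 = -0.0008.

```bash
echo '[[[0,-0.0008,0.0063,0,0],[0,-0.0008,0.0125,0,0],[0,-0.0008,0.0163,0,0],[0,-0.0008,0.0163,0,0]]]' | python3 drive.py; echo '[[[0,0,0.0038,0,0],[0,0,0.0075,0,0],[0,0,0.0113,0,0],[0,0,0.0113,0,0],[0,0,0.0113,0,0]]]' | python3 drive.py;  echo '[[[0,0,0.0013,0,0],[0,0,0.0025,0,0],[0,0,0.0038,0,0],[0,0,0.0038,0,0]]]' | python3 drive.py
```

```text
clock: 8.88
tool_pos: [0.578, 0.2196, 0.1711]
orientation: [-180.0, -0.0, 179.8]
force: [-0.4, 1.1, -2.3]
opening: 0.0277
gripper_force: 30.0
clock: 9.5
tool_pos: [0.5782, 0.2198, 0.1626]
orientation: [-180.0, 0.0, 179.8]
force: [0.5, 0.3, -2.1]
opening: 0.028
gripper_force: 30.0
clock: 10.0
tool_pos: [0.5781, 0.2197, 0.1594]
orientation: [-180.0, -0.0, 179.8]
force: [-0.2, 0.4, -1.9]
opening: 0.0277
gripper_force: 30.0
```

Scaled: 0.002 m / 0.8 = 0.0025, 0.001 m / 0.8 = 0.0013.

```bash
echo '[[[0,0,0.0013,0,0],[0,0,0.0025,0,0],[0,0,0.0025,0,0]]]' | python3 drive.py; echo '[[[0,0,0.0013,0,0],[0,0,0.0013,0,0]]]' | python3 drive.py;  echo '[[[0,0,0.0013,0,0],[0,0,0.0013,0,0]]]' | python3 drive.py; echo '[[[0,0,0.0013,0,0],[0,0,0.0013,0,0]]]' | python3 drive.py; echo '[[[0,0,0.0013,0,0],[0,0,0.0013,0,0]]]' | python3 drive.py
```

```text
clock: 10.38
tool_pos: [0.5783, 0.2198, 0.1577]
orientation: [180.0, 0.0, 179.8]
force: [-1.0, -0.1, -1.2]
opening: 0.0273
gripper_force: 30.0
clock: 10.62
tool_pos: [0.5784, 0.2198, 0.1572]
orientation: [180.0, 0.0, 179.8]
force: [-2.2, -0.8, 4.8]
opening: 0.0278
gripper_force: 30.0
clock: 10.88
tool_pos: [0.5786, 0.2199, 0.1565]
orientation: [180.0, 0.1, 179.8]
force: [-1.4, -0.3, 5.7]
opening: 0.0271
gripper_force: 30.0
clock: 11.12
tool_pos: [0.5788, 0.22, 0.1558]
orientation: [180.0, 0.1, 179.8]
force: [-1.0, -0.7, 7.1]
opening: 0.0273
gripper_force: 30.0
clock: 11.38
tool_pos: [0.5788, 0.22, 0.1547]
orientation: [180.0, 0.1, 179.8]
force: [-1.5, -1.3, 6.9]
opening: 0.0274
gripper_force: 30.0
```

Scaled: 0.001 m / 0.8 = 0.0013.

```bash
echo '[[[0,0,0.0013,0,0],[0,0,0.0013,0,0]]]' | python3 drive.py;  echo '[[[0,0,0.0013,0,0],[0,0,0.0013,0,0]]]' | python3 drive.py; echo '[[[0,0,0.0013,0,0],[0,0,0.0013,0,0]]]' | python3 drive.py; echo '[[[0,0,0.0013,0,0],[0,0,0.0013,0,0]]]' | python3 drive.py; echo '[[[0,0,0.0013,0,0],[0,0,0.0013,0,0]]]' | python3 drive.py
```

```text
clock: 11.62
tool_pos: [0.5785, 0.22, 0.1529]
orientation: [180.0, 0.0, 179.8]
force: [-0.7, 0.2, 3.0]
opening: 0.0276
gripper_force: 30.0
clock: 11.88
tool_pos: [0.5776, 0.2195, 0.1506]
orientation: [-180.0, -0.1, 179.8]
force: [-0.2, -0.7, -2.9]
opening: 0.0275
gripper_force: 30.0
clock: 12.12
tool_pos: [0.578, 0.2196, 0.1501]
orientation: [-180.0, -0.0, 179.8]
force: [0.2, 0.1, -1.9]
opening: 0.0278
gripper_force: 30.0
clock: 12.38
tool_pos: [0.5781, 0.2198, 0.1494]
orientation: [-180.0, -0.0, 179.8]
force: [0.4, -0.8, -2.4]
opening: 0.0276
gripper_force: 30.0
clock: 12.62
tool_pos: [0.5781, 0.2197, 0.1485]
orientation: [-180.0, -0.0, 179.8]
force: [-0.0, 0.2, -2.8]
opening: 0.0278
gripper_force: 30.0
```

It has snapped through. Next I feel for the seal and the stop.

Scaled: 0.001 m / 0.8 = 0.0013.

```bash
for i in 1; do :; done; echo '[[[0,0,0.0013,0,0],[0,0,0.0013,0,0]]]' | python3 drive.py;  echo '[[[0,0,0.0013,0,0],[0,0,0.0013,0,0]]]' | python3 drive.py; echo '[[[0,0,0.0006,0,0],[0,0,0.0006,0,0]]]' | python3 drive.py
```

```text
clock: 12.88
tool_pos: [0.5783, 0.2198, 0.1478]
orientation: [180.0, 0.0, 179.8]
force: [-0.1, -0.8, 0.9]
opening: 0.0274
gripper_force: 30.0
clock: 13.12
tool_pos: [0.5783, 0.2198, 0.1467]
orientation: [180.0, 0.0, 179.8]
force: [0.1, -0.6, 0.3]
opening: 0.0275
gripper_force: 30.0
clock: 13.38
tool_pos: [0.5783, 0.2198, 0.1461]
orientation: [180.0, 0.0, 179.8]
force: [-0.3, 0.1, 1.2]
opening: 0.0274
gripper_force: 30.0
```

Scaled: 0.0007 m / 0.8 = 0.0009.

```bash
echo '[[[0,0,0.0009,0,0],[0,0,0.0009,0,0]]]' | python3 drive.py;  echo '[[[0,0,0.0009,0,0],[0,0,0.0009,0,0]]]' | python3 drive.py; echo '[[[0,0,0.0009,0,0],[0,0,0.0009,0,0]]]' | python3 drive.py
```

```text
clock: 13.62
tool_pos: [0.5782, 0.2198, 0.1454]
orientation: [180.0, 0.0, 179.8]
force: [0.4, -1.3, 0.7]
opening: 0.0273
gripper_force: 30.0
clock: 13.88
tool_pos: [0.5783, 0.2198, 0.1447]
orientation: [180.0, 0.0, 179.8]
force: [-0.2, -0.2, 1.0]
opening: 0.0272
gripper_force: 30.0
clock: 14.12
tool_pos: [0.5782, 0.2198, 0.144]
orientation: [180.0, 0.0, 179.8]
force: [-0.6, -0.2, 1.5]
opening: 0.0274
gripper_force: 30.0
```

Scaled: 0.0007 m / 0.8 = 0.0009.

```bash
echo '[[[0,0,0.0009,0,0],[0,0,0.0009,0,0]]]' | python3 drive.py;  echo '[[[0,0,0.0009,0,0],[0,0,0.0009,0,0]]]' | python3 drive.py; echo '[[[0,0,0.0009,0,0],[0,0,0.0009,0,0]]]' | python3 drive.py
```

```text
clock: 14.38
tool_pos: [0.5782, 0.2198, 0.1433]
orientation: [180.0, 0.0, 179.8]
force: [-0.3, -0.4, 1.8]
opening: 0.0276
gripper_force: 30.0
clock: 14.62
tool_pos: [0.5782, 0.2198, 0.1426]
orientation: [180.0, 0.0, 179.8]
force: [0.1, -0.5, 1.5]
opening: 0.0277
gripper_force: 30.0
clock: 14.88
tool_pos: [0.5782, 0.2198, 0.1418]
orientation: [180.0, 0.0, 179.8]
force: [-0.8, -0.5, 2.0]
opening: 0.0275
gripper_force: 30.0
```

Scaled: 0.0007 m / 0.8 = 0.0009.

```bash
echo '[[[0,0,0.0009,0,0],[0,0,0.0009,0,0]]]' | python3 drive.py;  echo '[[[0,0,0.0009,0,0],[0,0,0.0009,0,0]]]' | python3 drive.py; echo '[[[0,0,0.0009,0,0],[0,0,0.0009,0,0]]]' | python3 drive.py
```

```text
clock: 15.12
tool_pos: [0.5782, 0.2198, 0.1412]
orientation: [180.0, 0.0, 179.8]
force: [0.2, 0.3, 1.5]
opening: 0.0277
gripper_force: 30.0
clock: 15.38
tool_pos: [0.5782, 0.2198, 0.1404]
orientation: [-180.0, 0.0, 179.8]
force: [-0.5, -0.9, 2.2]
opening: 0.0271
gripper_force: 30.0
clock: 15.62
tool_pos: [0.5782, 0.2198, 0.1398]
orientation: [180.0, 0.0, 179.8]
force: [-0.1, 0.4, 3.3]
opening: 0.0279
gripper_force: 30.0
```

```bash
echo '[[[0,0,0.0006,0,0],[0,0,0.0006,0,0]]]' | python3 drive.py;  echo '[[[0,0,0.0006,0,0],[0,0,0.0006,0,0]]]' | python3 drive.py
```

```text
clock: 15.88
tool_pos: [0.5782, 0.2198, 0.1393]
orientation: [180.0, 0.0, 179.8]
force: [0.8, -0.0, 2.7]
opening: 0.0274
gripper_force: 30.0
clock: 16.12
tool_pos: [0.5783, 0.2198, 0.1391]
orientation: [180.0, 0.0, 179.8]
force: [-1.6, 0.2, 5.2]
opening: 0.0277
gripper_force: 30.0
```

Scaled: 0.0005 m / 0.8 = 0.0006.

```bash
echo '[[[0,0,0.0006,0,0],[0,0,0.0006,0,0]]]' | python3 drive.py;  echo '[[[0,0,0.0004,0,0],[0,0,0.0004,0,0]]]' | python3 drive.py
```

```text
clock: 16.38
tool_pos: [0.5784, 0.2198, 0.1391]
orientation: [180.0, 0.0, 179.8]
force: [-1.5, -1.7, 7.7]
opening: 0.0275
gripper_force: 30.0
clock: 16.62
tool_pos: [0.5784, 0.2198, 0.1391]
orientation: [180.0, 0.1, 179.8]
force: [-2.3, -1.5, 9.6]
opening: 0.0277
gripper_force: 30.0
```

Scaled: 0.0005 m / 0.8 = 0.0006.

```bash
echo '[[[0,0,0.0006,0,0],[0,0,0.0006,0,0],[0,0,0.0006,0,0]]]' | python3 drive.py;  echo '[[[0,0,0,0,0],[0,0,0,0,0]]]' | python3 drive.py
```

```text
clock: 17.0
tool_pos: [0.5785, 0.2198, 0.1391]
orientation: [180.0, 0.1, 179.8]
force: [-4.3, -0.4, 13.2]
opening: 0.0277
gripper_force: 30.0
clock: 17.25
tool_pos: [0.5785, 0.2198, 0.1391]
orientation: [180.0, 0.1, 179.8]
force: [-3.5, -0.5, 11.8]
opening: 0.027
gripper_force: 30.0
```

```bash
echo '[[[0,0,0,0,0],[0,0,0,0,0],[0,0,0,0,0],[0,0,0,0,0],[0,0,0,0,0],[0,0,0,0,0]]]' | python3 drive.py; echo '[[[0,0,0,0,0],[0,0,0,0,0],[0,0,0,0,0],[0,0,0,0,0],[0,0,0,0,0],[0,0,0,0,0],[0,0,0,0,0]]]' | python3 drive.py
```

```text
clock: 18.0
tool_pos: [0.5785, 0.2198, 0.1391]
orientation: [180.0, 0.1, 179.8]
force: [-3.6, -1.1, 13.0]
opening: 0.0275
gripper_force: 30.0
clock: 18.88
tool_pos: [0.5785, 0.2198, 0.1391]
orientation: [180.0, 0.1, 179.8]
force: [-3.1, -1.4, 13.3]
opening: 0.0275
gripper_force: 30.0
```

Scaled: -0.06 m / 0.8 = -0.075, -0.045 m / 0.8 = -0.0563.

```bash
echo '[[[0,0,-0.0025,0,0],[0,0,-0.005,0,0],[0,0,-0.01,0,0],[0,0,-0.0175,0,0],[0,0,-0.025,0,0],[0,0,-0.0375,0,0],[0,0,-0.0563,0,0],[0,0,-0.075,0,0]]]' | python3 drive.py; echo '[[[0,0,-0.0225,0,0],[0,0,-0.0225,0,0],[0,0,-0.0225,0,0]]]' | python3 drive.py
python3 - <<'E'
from h import *
np.set_printoptions(precision=4,suppress=True)
go(.5149,-.2667,.215,180)
a=snap("scene"); p=cloud(a).reshape(-1,3)
f=lambda s:cv2.resize(s["frame"],None,fx=4,fy=4,interpolation=cv2.INTER_CUBIC)
cv2.imwrite("pics/after.png",f(a)[760:1480,1080:1560,::-1][:600])
c=np.array([.5787,.2216]); r=np.hypot(*(p[:,:2]-c).T)
m=p[(r<.028)&(p[:,2]<.08)]; print(np.percentile(m[:,2],[5,25,50,75,95]))
m=p[(r<.025)&(p[:,2]>.10)]; print("tool low", np.percentile(m[:,2],[0,1,5]))
for lo,hi in((.131,.146),(.150,.165),(.165,.18)):
    m=p[(r<.03)&(p[:,2]>lo)&(p[:,2]<hi)];print(lo,len(m),fitcirc(m,.022 if lo<.14 else .014) if len(m)>8 else"")
E
```

```text
clock: 19.88
tool_pos: [0.5783, 0.2198, 0.1988]
orientation: [180.0, 0.0, 179.8]
force: [0.6, 0.0, -1.9]
opening: 0.0277
gripper_force: 30.0
clock: 20.25
tool_pos: [0.5779, 0.2197, 0.2152]
orientation: [180.0, -0.0, 179.8]
force: [-0.5, -0.5, -2.6]
opening: 0.0277
gripper_force: 30.0
go [ 0.0612 -0.4866  0.0002] turn -0.21 pos [0.5779 0.2197 0.2152] [179.99  -0.02 179.79]
[0.031  0.0579 0.0588 0.0597 0.0696]
tool low [0.1265 0.1293 0.139 ]
0.131 143 [0.578  0.2208]
0.15 204 [0.5789 0.2205]
0.165 104 [0.578  0.2212]
```

View pics/after.png

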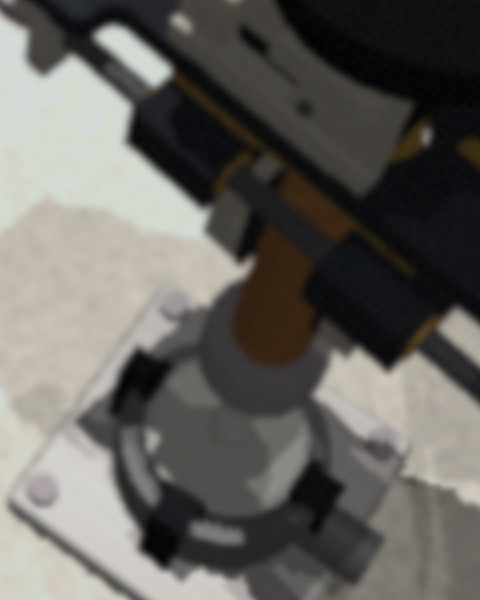

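The cap is seated below the hook noses (230,430), with its flat top at 58–59 mm as expected for clicked in. The tool still hangs straight. Back to the mat.

Scaled: -0.28 m / 0.8 = -0.35, -0.24 m / 0.8 = -0.3.

```bash
echo '[[[0.0025,-0.0188,0,0,0],[0.0063,-0.05,0,0,0],[0.0125,-0.1,0,0,0],[0.0188,-0.15,0,0,0],[0.025,-0.2,0,0,0],[0.0313,-0.25,0,0,0],[0.0375,-0.3,0,0,0],[0.0438,-0.35,0,0,0]]]' | python3 drive.py; echo '[[[0.0063,-0.05,0,0,0],[0.0125,-0.1,0,0,0],[0.0188,-0.15,0,0,0],[0.025,-0.1938,0,0,0],[0.03,-0.225,0,0,0],[0.0338,-0.25,0,0,0],[0.0346,-0.2575,0,0,0],[0.0346,-0.2575,0,0,0]]]' | python3 drive.py;echo '[[[0,0,0,0,0],[0,0,0,0,0],[0,0,0,0,0],[0,0,0,0,0]]]' | python3 drive.py
python3 - <<'E'
from h import *
go(.5149,-.2667,.0945,180)
E
```

```text
clock: 21.3
tool_pos: [0.5409, -0.0627, 0.2155]
orientation: [-180.0, -0.0, 179.8]
force: [0.4, -0.6, -3.1]
opening: 0.0274
gripper_force: 30.0
clock: 22.3
tool_pos: [0.5134, -0.2662, 0.2153]
orientation: [180.0, -0.0, 179.8]
force: [-0.2, 0.2, -2.8]
opening: 0.0275
gripper_force: 30.0
clock: 22.8
tool_pos: [0.5139, -0.2657, 0.2155]
orientation: [-180.0, 0.0, 179.8]
force: [0.0, 0.1, -2.6]
opening: 0.028
gripper_force: 30.0
go [-0.001 -0.001  0.121] turn -0.17 pos [ 0.5139 -0.2657  0.2155] [-180.      0.    179.83]
```

Scaled: 0.112 m / 0.8 = 0.14, 0.105 m / 0.8 = 0.1313.

```bash
echo '[[[-0.0013,-0.0013,0.025,0,0],[-0.0013,-0.0013,0.05,0,0],[-0.0013,-0.0013,0.075,0,0],[-0.0013,-0.0013,0.1,0,0],[-0.0013,-0.0013,0.1188,0,0],[-0.0013,-0.0013,0.1313,0,0],[-0.0013,-0.0013,0.14,0,0],[-0.0013,-0.0013,0.14,0,0]]]' | python3 drive.py; echo '[[[0,0,0.0025,0,0],[0,0,0.005,0,0],[0,0,0.0075,0,0],[0,0,0.0075,0,0]]]' | python3 drive.py; echo '[[[0,0,0.0013,0,0],[0,0,0.0013,0,0]]]' | python3 drive.py;echo '[[[0,0,0.0013,0,0],[0,0,0.0013,0,0]]]' | python3 drive.py
```

```text
clock: 23.8
tool_pos: [0.5147, -0.267, 0.1032]
orientation: [180.0, -0.0, 179.8]
force: [-0.0, -0.1, -1.9]
opening: 0.0274
gripper_force: 30.0
clock: 24.3
tool_pos: [0.5147, -0.267, 0.0974]
orientation: [180.0, -0.0, 179.8]
force: [0.1, -0.2, -2.5]
opening: 0.0278
gripper_force: 30.0
clock: 24.55
tool_pos: [0.5147, -0.267, 0.0964]
orientation: [180.0, -0.0, 179.8]
force: [0.6, 0.4, -3.1]
opening: 0.0273
gripper_force: 30.0
clock: 24.8
tool_pos: [0.5147, -0.267, 0.0954]
orientation: [180.0, -0.0, 179.8]
force: [0.4, 0.2, -2.4]
opening: 0.0271
gripper_force: 30.0
```

Scaled: 0.0005 m / 0.8 = 0.0006.

```bash
echo '[[[0,0,0.0006,0,0],[0,0,0.0006,0,0]]]' | python3 drive.py; echo '[[[0,0,0.0006,0,0],[0,0,0.0006,0,0]]]' | python3 drive.py;echo '[[[0,0,0.0004,0,0],[0,0,0.0004,0,0]]]' | python3 drive.py
```

```text
clock: 25.05
tool_pos: [0.5147, -0.267, 0.0949]
orientation: [180.0, -0.0, 179.8]
force: [0.2, 0.1, -2.6]
opening: 0.0273
gripper_force: 30.0
clock: 25.3
tool_pos: [0.5148, -0.267, 0.0945]
orientation: [-180.0, 0.0, 179.8]
force: [-0.0, -0.4, -1.9]
opening: 0.0272
gripper_force: 30.0
clock: 25.55
tool_pos: [0.5149, -0.2671, 0.0945]
orientation: [-180.0, 0.0, 179.8]
force: [-0.2, 0.1, 1.7]
opening: 0.0274
gripper_force: 30.0
```

On the mat. Releasing slowly and rising.

Scaled: -0.17 m / 0.8 = -0.2125, -0.16 m / 0.8 = -0.2.

```bash
echo '[[[0,0,0,0,0.030],[0,0,0,0,0.034],[0,0,0,0,0.045],[0,0,0,0,0.06],[0,0,0,0,0.088],[0,0,0,0,0.088],[0,0,0,0,0.088]]]' | python3 drive.py; echo '[[[0,0,-0.025,0,0.088],[0,0,-0.0625,0,0.088],[0,0,-0.1125,0,0.088],[0,0,-0.1625,0,0.088],[0.05,0,-0.2,0,0.088],[0.0875,0,-0.2125,0,0.088],[0.1125,0,-0.2125,0,0.088],[0.1125,0,-0.2125,0,0.088]]]' | python3 drive.py
python3 - <<'E'
from h import *
a=snap("scene");b=snap("top")
im=np.hstack([cv2.resize(s["frame"],(400,300)) for s in(a,b)])
cv2.imwrite("pics/end.png",im[...,::-1])
p=cloud(a).reshape(-1,3);c=np.array([.5153,-.267]); r=np.hypot(*(p[:,:2]-c).T)
for lo,hi in((.035,.06),(.06,.09),(.09,.116)):
    k=p[(r<.016)&(p[:,2]>lo)&(p[:,2]<hi)]; print("handle",len(k),fitcirc(k,.014).round(4))
k=p[(np.hypot(*(p[:,:2]-[.6,-.26]).T)<.03)&(p[:,2]>.058)&(p[:,2]<.07)];print("drift",k.mean(0).round(4))
c=np.array([.579,.2215]); r=np.hypot(*(p[:,:2]-c).T)
for lo,hi in((0,.007),(.014,.024)):
    k=p[(r>lo)&(r<hi)]; print("cap z",np.percentile(k[:,2],[10,50,90]).round(4))
E
```

```text
clock: 26.42
tool_pos: [0.5148, -0.267, 0.0941]
orientation: [180.0, 0.0, 179.8]
force: [0.3, 0.1, 0.2]
opening: 0.0783
gripper_force: 0.0
clock: 27.42
tool_pos: [0.4236, -0.2666, 0.264]
orientation: [180.0, 0.0, 179.8]
force: [0.2, 0.1, 0.5]
opening: 0.0879
gripper_force: 0.0
handle 118 [ 0.5153 -0.2672]
handle 148 [ 0.5153 -0.2672]
handle 136 [ 0.5153 -0.2671]
drift [ 0.6026 -0.2599  0.0637]
cap z [0.0673 0.0701 0.0715]
cap z [0.0572 0.0587 0.0601]
```

View pics/end.png

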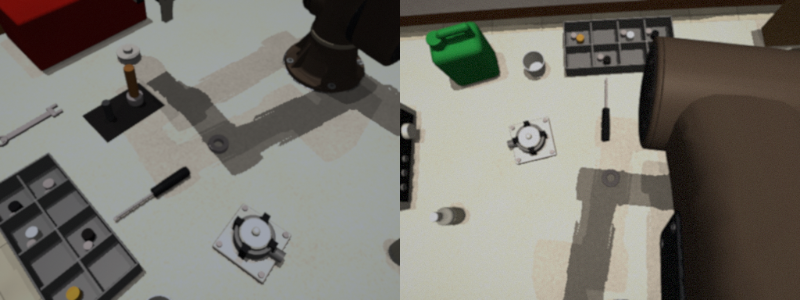

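The tool stands upright on the mat (135,85 in the left panel). The cap is seated and level (255,232). The drift, bearing and screwdriver are where they were, and the robot is clear of everything. Handing in.

```bash
python3 -c "
from plant import ctrl
print(ctrl.close_job())"
```

```text
the job is handed in; nothing more can be done
None
```

The cap clicked in and bottomed about 18 mm down, I held it there at about 15 N for nearly 2 s, the tool is back upright on the mat, nothing nearby was disturbed, and the job was handed in at about 27 s.

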